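# Put the swapped foil-wrapped beakers back on their own stirrers

### The job

The four foil-wrapped beakers are standing on the wrong stirrers: put each one on the stirrer of its own colour, upright and centred on the white plate so that it sits over the magnet. Only one fits on a plate at a time, so use the empty cork mat to park one meanwhile if you need to, and set them down gently, without tipping or dropping them. Do not knock over or shift the tall measuring cylinder.

Things in the scene. Friction and masses are not known exactly. Their poses are not given: they have to be found in the camera images.
- beaker_red_mid (a point): 100 ml beaker wrapped in crinkled silver foil, red tape round its middle and a red dot (35 mm) on its foil cover. Upright round can shape, 50 mm across (54 mm at the crimped rim, top 14 mm only), 70 mm high, about 160 g. The point is its centre, half-way up (35 mm above its base); its z axis points up. Loose.
- beaker_blue_mid (a point): 100 ml beaker wrapped in crinkled silver foil, blue tape round its middle and a blue dot (35 mm) on its foil cover. Upright round can shape, 50 mm across (54 mm at the crimped rim, top 14 mm only), 70 mm high, about 160 g. The point is its centre, half-way up (35 mm above its base); its z axis points up. Loose.
- beaker_yellow_mid (a point): 100 ml beaker wrapped in crinkled silver foil, yellow tape round its middle and a yellow dot (35 mm) on its foil cover. Upright round can shape, 50 mm across (54 mm at the crimped rim, top 14 mm only), 70 mm high, about 160 g. The point is its centre, half-way up (35 mm above its base); its z axis points up. Loose.
- beaker_green_mid (a point): 100 ml beaker wrapped in crinkled silver foil, green tape round its middle and a green dot (35 mm) on its foil cover. Upright round can shape, 50 mm across (54 mm at the crimped rim, top 14 mm only), 70 mm high, about 160 g. The point is its centre, half-way up (35 mm above its base); its z axis points up. Loose.
- plate_red (a point): Compact magnetic stirrer with a red housing, 128 mm wide, and a flat square white top plate 114 x 114 mm, 50 mm above the bench, with a grey circle (68 mm across) printed round its centre, where the magnet is. The point is the centre of the plate's upper surface; z up, its -x axis points to the sloping control panel, which reaches 113 mm out from the centre and stays below the plate. Fixed to the bench. At the start a beaker of another colour stands on it.
- plate_blue (a point): Compact magnetic stirrer with a blue housing, 128 mm wide, and a flat square white top plate 114 x 114 mm, 50 mm above the bench, with a grey circle (68 mm across) printed round its centre, where the magnet is. The point is the centre of the plate's upper surface; z up, its -x axis points to the sloping control panel, which reaches 113 mm out from the centre and stays below the plate. Fixed to the bench. At the start a beaker of another colour stands on it.
- plate_yellow (a point): Compact magnetic stirrer with a yellow housing, 128 mm wide, and a flat square white top plate 114 x 114 mm, 50 mm above the bench, with a grey circle (68 mm across) printed round its centre, where the magnet is. The point is the centre of the plate's upper surface; z up, its -x axis points to the sloping control panel, which reaches 113 mm out from the centre and stays below the plate. Fixed to the bench. At the start a beaker of another colour stands on it.
- plate_green (a point): Compact magnetic stirrer with a green housing, 128 mm wide, and a flat square white top plate 114 x 114 mm, 50 mm above the bench, with a grey circle (68 mm across) printed round its centre, where the magnet is. The point is the centre of the plate's upper surface; z up, its -x axis points to the sloping control panel, which reaches 113 mm out from the centre and stays below the plate. Fixed to the bench. At the start a beaker of another colour stands on it.
- mat_top (a point): Round cork mat, 110 mm across, 8 mm thick, stuck to the bench, empty at the start. The point is the centre of its upper surface, z up.
- cylinder_mid (a point): Clear glass measuring cylinder standing upright behind the stirrers: 25 mm tube on a blue foot 58 mm across, with a blue collar near the top, 181 mm high, 120 g, easily tipped. The point is half-way up its axis (90 mm above the bench). Not part of the job. Loose.
Things that resemble listed ones, but are neither listed nor needed, are in the scene too. Leave any pink look-alike of the part that bears beaker_blue_mid alone.

How it is judged:
By the outcome, as a careful person would: the job done as asked, in the order asked, and still so for the second after the job is handed in, with the robot touching nothing.
It also fails if it takes over 144 s, if anything falls off the work surface, if the arm or the gripper's body presses on something with over 40 N, if the wrist force passes 120 N, or if a joint passes its speed limit or range.

### The arm

A 7-joint arm with a two-finger parallel gripper is mounted at the origin on the work surface. World frame = base frame: x ahead of the robot, y to its left, z up, the work surface at z = 0. Lengths are in mm, angles in rad, forces in N, time in s.
With the tool pointing down it reaches from about 425 to 800 mm from the base axis. Payload 8.3 kg.
Tool frame: the origin (TCP) lies midway between the tips of the shut fingers; the grasp point (between the pads) lies 19 mm behind it (manip.hold_point_z is the z of the grasp point in the tool frame, in mm); z points along the fingers, y is the line along which they close (so a half turn about z gives the same grasp; the last joint's range is limited). The gripper opens to 85 mm and grips with 20 to 120 N. Pads are 22 mm wide; open, the fingers measure 114 mm over their backs; the gripper's body (76 mm by 85 mm) begins 54 mm behind the grasp point. The pads swing forward as they close: fully open they stand 13 mm farther back than shut.
Start: joints at [-1.315, 0.383, 0.016, 1.37, -0.006, 1.388, -0.046], TCP at [195.84, 593.506, 231.279] pointing down, gripper open.
Joint ranges: [-2.95, 2.95], [-0.25, 2.06], [-1.52, 1.56], [0.18, 2.33], [-1.44, 4.58], [0.02, 2.06], [-3.01, 3.01]. Speed limits (rad/s): [2.39, 2.39, 3.01, 3.01, 3.14, 3.14, 3.14].

### API

Orientations are given as [roll, pitch, yaw] about the fixed x, y, z axes, in that order (R = Rz(yaw) Ry(pitch) Rx(roll)).
In Python, from cell import manip gives the robot as it stands. The module is installed in compiled form; this text tells all that it offers.
- The arm moves only by the tool servo_tool, never from a script. Its argument "deltas" is a list of rows, each an object of numbers: "dx", "dy", "dz": the shift along the world's x, y, z in m; "yaw": the turn about the world's z in rad. A call has 1 to 8 rows; each row shifts and turns the commanded pose from where the row before left it; what a row does not reach is not made up. A row lasts 1/8 s, in which the tool goes at most 62.5 mm and 10.7 degrees, less where a joint would pass 70% of its speed; a pose out of reach is approached as far as the arm can. A call is refused whole if a number of a shift passes 0.0625 or a number of a turn 0.188, either way. A call with a gripper value outside its range is refused whole. "gripper" is the opening in per cent of the stroke, from 0 (shut) to 100 (fully open), set as the call begins (left out, the last holds). The fingers move at their own pace and stop on an object; "squeeze" is the grip in N (left out, the last holds). Time passes only in rows, so rows that do not move let the fingers close. It gives the time, the measured TCP pose, the force, the opening and the grip force at its end, in the units of the state.
- manip.observe(): the state, without advancing time (a new reading comes with each control period).
- manip.grab_frame(name): name is "scene" or "top"; returns a dict with "img" (384x512x3 uint8, red, green, blue), "intrinsics" (3x3 intrinsics, pixels), "xyz" and "rotation" of the camera in the world. Camera axes: x right, y up, looking along -z (the intrinsics and any distortion apply to the point x, -y, -z); pixel columns grow to the right and rows downward; lengths in mm; the calibration is good to about 2 mm. A picture is of the moment at which its call begins. There is no depth.
- manip.hand_in(): hands the job in; it is judged then, once.
The state is a dict: "clock": time; "qpos": joint angles; "qvel": joint speeds; "joint_torque": joint torques, N m; "tool_pos": TCP position; "tcp_rot": TCP orientation; "force": force on the tool from outside, world axes, zero at the start; "wrist_torque": the same for the moment, N m; "grip_width": finger opening in mm; "grip_force": force on a finger pad.
Only numpy, scipy, OpenCV 4.12 (cv2) and the standard library are available. Lean on these libraries where they do the work, as an engineer would, in place of code of your own. Each camera call takes 0.05 s, during which the arm holds its last target. There are 200 camera calls.

## Working session

There is one attempt and no reset: what is moved stays moved. The work goes in short steps, Python scripts to look and compute and a tool call to move; the robot and the scene stay as the last step left them, time stands still between calls to the robot, and variables do not carry over. Pictures are saved under pics/ and viewed, at most 14 in all, crops included, and the job is handed in when it is done.

Besides the shell and the picture viewer there is one more tool, called by a JSON object that holds its "method" and its "body". servo_tool: Moves the arm, as the interface text tells. Its arguments: {"type":"object","properties":{"deltas":{"type":"array"},"gripper":{"type":"number"},"squeeze":{"type":"number"}},"required":["deltas"]}

```bash
mkdir -p pics; python3 - <<'E'
from cell import manip
import cv2,numpy as np
s=manip.observe(); print(s['tool_pos'],s['tcp_rot'],s['clock'],manip.hold_point_z)
for n in('scene','top'):
    f=manip.grab_frame(n); print(n,f['intrinsics'],f['xyz'],f['rotation'],[k for k in f])
    cv2.imwrite(f'pics/{n}0.png',cv2.resize(f['img'][:,:,::-1],(800,600)))
E
```

```text
[195.70704496 593.03112579 230.27189888] [-3.13963654e+00  5.77463924e-05  2.82285916e+00] 0.0 -18.700000000000003
scene [[421.65048801   0.         250.9838046 ]
 [  0.         421.65048801 195.1699139 ]
 [  0.           0.           1.        ]] [1348.50404101  664.83411839  904.02280797] [0.90573697 0.01434556 2.33459697] ['img', 'intrinsics', 'xyz', 'rotation']
top [[409.62757846   0.         259.31643211]
 [  0.         409.62757846 196.74941904]
 [  0.           0.           1.        ]] [ 360.58267394  -67.84354589 1341.59871964] [ 1.85368747e-01 -8.52963386e-04 -1.56633582e+00] ['img', 'intrinsics', 'xyz', 'rotation']
```

View pics/scene0.png

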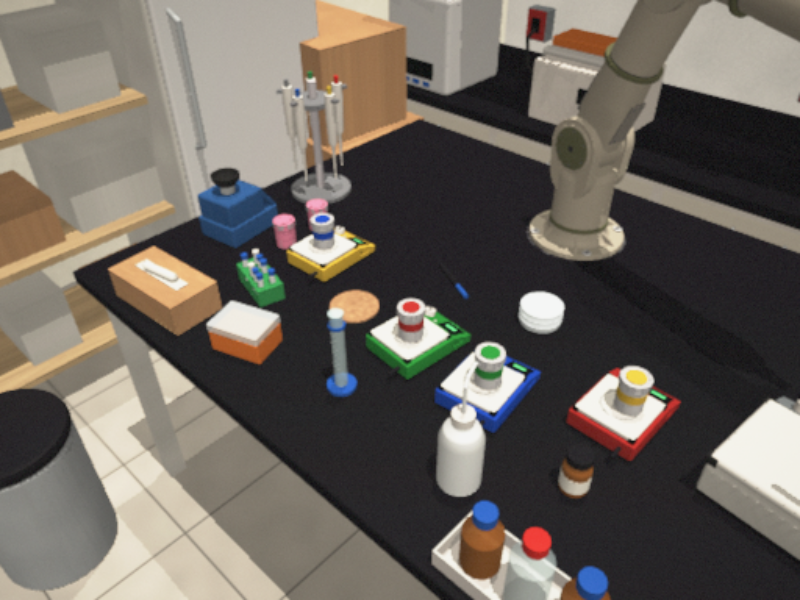

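View pics/top0.png

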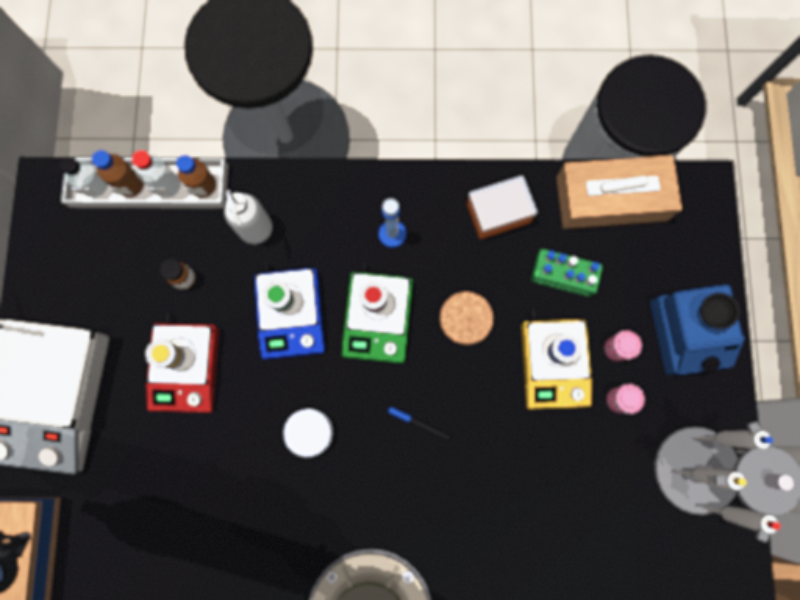

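The top view shows the red stirrer holding yellow, blue holding green, green holding red and yellow holding blue. The mat is empty at about (467,318), and the pink decoys are to the right of the yellow stirrer. I'll use the mat for red, then fill green, blue, yellow and red in turn, so each destination is empty when I measure it.

```bash
cat > h.py <<'E'
from cell import manip
import cv2,numpy as np
from scipy.spatial.transform import Rotation as R
def cast(f,u,v,z):
    K=f['intrinsics']; d=np.array([(u-K[0,2])/K[0,0],-(v-K[1,2])/K[1,1],-1])
    d=R.from_euler('xyz',f['rotation']).apply(d); return (f['xyz']+d*(z-f['xyz'][2])/d[2])
def blobs(m,lo=15,hi=4000):
    n,l,s,c=cv2.connectedComponentsWithStats(m.astype(np.uint8)*255)
    return [(int(s[i,4]),s[i,:4].tolist(),c[i]) for i in range(1,n) if lo<s[i,4]<hi]
HUE={'red':((0,8),(170,180)),'blue':((108,128),),'yellow':((22,33),),'green':((50,75),)}
def mask(f,c,smin=110,vmin=60):
    h,s,v=[a.astype(int) for a in cv2.split(cv2.cvtColor(f['img'],cv2.COLOR_RGB2HSV))]
    return sum(((h>=a)&(h<=b)) for a,b in HUE[c]).astype(bool)&(s>smin)&(v>vmin)
def white(f):
    h,s,v=cv2.split(cv2.cvtColor(f['img'],cv2.COLOR_RGB2HSV)); return (s<60)&(v>110)
def plates(f):
    for a,b,c in blobs(white(f),1000,3000):
        m=np.zeros(f['img'].shape[:2],np.uint8); x,y,w,h=b; m[y:y+h,x:x+w]=white(f)[y:y+h,x:x+w]
        r=cv2.minAreaRect(cv2.findNonZero(m)); print('white',a,b,'rect',np.round(r[0],1),np.round(r[1],1),round(r[2]),'z50:',cast(f,*r[0],50).round(1)[:2])
def dots(f,z={}):
    for c in HUE:
        for a,b,p in blobs(mask(f,c),12,1500):
            print(c,a,b,p.round(1),'z120',cast(f,*p,120).round(1)[:2],'z50',cast(f,*p,50).round(1)[:2])
E
python3 - <<'E'
from h import *
for n in('top','scene'):
    f=manip.grab_frame(n); print(n); dots(f)
    if n=='top':
        plates(f)
        h,s,v=cv2.split(cv2.cvtColor(f['img'],cv2.COLOR_RGB2HSV))
        for a,b,c in blobs((h>5)&(h<20)&(s>80)&(v>120),300): print('cork',a,b,cast(f,*c,8).round(1))
E
```

```text
top
red 113 [84, 96, 13, 12] [ 90.2 101.4] z120 [894.7 469.9] z50 [925.3 500.8]
red 74 [234, 184, 10, 9] [238.4 188.1] z120 [616.2  -4. ] z50 [ 6.309e+02 -4.000e-01]
red 837 [93, 206, 47, 59] [118.8 246.3] z120 [438.1 348.1] z50 [442.6 371.9]
red 25 [0, 273, 6, 5] [  2.2 275. ] z120 [353.  683.7] z50 [352.5 726.8]
red 38 [29, 277, 9, 5] [ 32.8 278.9] z120 [342.2 593. ] z50 [341.2 630.9]
red 25 [492, 334, 8, 5] [495.8 336.1] z120 [ 188.1 -744.6] z50 [ 178.3 -783.4]
blue 112 [59, 96, 13, 12] [ 64.8 101.8] z120 [893.  550.2] z50 [923.5 585.6]
blue 95 [113, 100, 12, 10] [118.5 104.6] z120 [884.6 379.6] z50 [914.6 405.2]
blue 34 [244, 135, 12, 6] [249.2 137.8] z120 [776.6 -35.6] z50 [800.4 -33.7]
blue 210 [241, 142, 19, 17] [250.4 150.6] z120 [735.  -39.5] z50 [756.4 -37.9]
blue 17 [351, 160, 5, 6] [352.7 162.1] z120 [ 699.8 -355.4] z50 [ 719.3 -371.8]
blue 15 [358, 161, 4, 7] [359.5 164.1] z120 [ 693.3 -376.2] z50 [ 712.4 -393.8]
blue 17 [379, 167, 4, 6] [380.5 169.4] z120 [ 677.1 -439.8] z50 [ 695.2 -461.2]
blue 814 [162, 171, 46, 60] [186.3 212.7] z120 [539.7 151.7] z50 [550.  164.3]
b
[... 3593 characters left out ...]
 8, 4] [221.9 150.4] z120 [ 519.8 -284.8] z50 [ 445.9 -369.6]
yellow 182 [184, 156, 56, 22] [208.1 166.3] z120 [ 618.6 -246.6] z50 [ 553.4 -327.9]
yellow 90 [401, 237, 13, 9] [406.9 241. ] z120 [497.  401.1] z50 [421.  377.6]
green 389 [151, 168, 32, 29] [167.4 183.7] z120 [ 770.2 -267.7] z50 [ 718.6 -351. ]
green 779 [234, 200, 68, 43] [269.6 223.2] z120 [690.1  90.4] z50 [631.4  39.2]
green 68 [308, 222, 12, 7] [313.4 225. ] z120 [613.9 183.7] z50 [548.3 140.7]
green 30 [328, 232, 9, 6] [332.  234.5] z120 [610.2 243.1] z50 [544.3 205.5]
green 54 [305, 236, 16, 6] [312.2 239.1] z120 [660.4 215.1] z50 [598.9 175. ]
green 31 [416, 249, 11, 7] [420.9 252.3] z120 [510.6 446.7] z50 [435.8 427.2]
```

{"method": "servo_tool", "body": {"deltas": [{"dx":0.02,"dy":-0.03,"yaw":-0.15},{"dx":0.026,"dy":-0.037,"yaw":-0.16},{"dx":0.026,"dy":-0.037,"yaw":-0.16},{"dx":0.026,"dy":-0.037,"yaw":-0.16},{"dx":0.026,"dy":-0.037,"yaw":-0.16},{"dx":0.026,"dy":-0.037,"yaw":-0.16},{"dx":0.026,"dy":-0.037,"yaw":-0.15},{"dx":0.026,"dy":-0.037,"yaw":-0.15}], "gripper": 100, "squeeze": 30}}

```text
$.deltas[0]: bad value
```

{"method": "servo_tool", "body": {"deltas": [{"dx":0.028,"dy":-0.042},{"dx":0.028,"dy":-0.042},{"dx":0.028,"dy":-0.042},{"dx":0.028,"dy":-0.042},{"dx":0.028,"dy":-0.042},{"dx":0.028,"dy":-0.04},{"dx":0.028,"dy":-0.04},{"dx":0.02,"dy":-0.02}]}}

```text
$.deltas[0]: bad value
```

{"method": "servo_tool", "body": {"deltas": [{"dx":0.02,"dy":-0.03,"dz":0,"yaw":-0.15},{"dx":0.026,"dy":-0.037,"dz":0,"yaw":-0.16},{"dx":0.026,"dy":-0.037,"dz":0,"yaw":-0.16},{"dx":0.026,"dy":-0.037,"dz":0,"yaw":-0.16},{"dx":0.026,"dy":-0.037,"dz":0,"yaw":-0.16},{"dx":0.026,"dy":-0.037,"dz":0,"yaw":-0.16},{"dx":0.026,"dy":-0.037,"dz":0,"yaw":-0.15},{"dx":0.026,"dy":-0.037,"dz":0,"yaw":-0.15}], "gripper": 100, "squeeze": 30}}

```text
clock: 1.2
tool_pos: [398.4, 303.2, 231.3]
tcp_rot: [-3.142, -0.0, 1.568]
force: [0.3, -0.1, 0.6]
grip_width: 85.5
grip_force: 0.0
```

{"method": "servo_tool", "body": {"deltas": [{"dx":0.03,"dy":-0.042,"dz":0,"yaw":0},{"dx":0.03,"dy":-0.042,"dz":0,"yaw":0},{"dx":0.03,"dy":-0.042,"dz":0,"yaw":0},{"dx":0.03,"dy":-0.042,"dz":0,"yaw":0},{"dx":0.03,"dy":-0.042,"dz":0,"yaw":0},{"dx":0.03,"dy":-0.042,"dz":0,"yaw":0},{"dx":0.025,"dy":-0.036,"dz":0,"yaw":0},{"dx":0.012,"dy":-0.02,"dz":0,"yaw":0}]}}

```text
clock: 2.2
tool_pos: [615.5, -6.4, 230.9]
tcp_rot: [-3.141, 0.001, 1.57]
force: [-0.1, 0.1, -0.3]
grip_width: 85.5
grip_force: 0.0
```

{"method": "servo_tool", "body": {"deltas": [{"dx":0,"dy":0,"dz":-0.02,"yaw":0},{"dx":0,"dy":0,"dz":-0.04,"yaw":0},{"dx":0,"dy":0,"dz":-0.03,"yaw":0},{"dx":0,"dy":0,"dz":0,"yaw":0}]}}

```text
clock: 2.7
tool_pos: [613.0, -3.2, 138.7]
tcp_rot: [-3.136, 0.0, 1.573]
force: [0.1, -0.8, 0.6]
grip_width: 85.4
grip_force: 0.0
```

```bash
python3 - <<'E'
from h import *
f=manip.grab_frame('scene'); g=manip.grab_frame('top')
a=cv2.resize(f['img'][110:300,170:420],(790,600)); cv2.imwrite('pics/s1.png',a[:,:,::-1]); print(manip.observe()['tool_pos'])
E
```

```text
[615.18647558  -3.57000602 142.19578714]
```

View pics/s1.png

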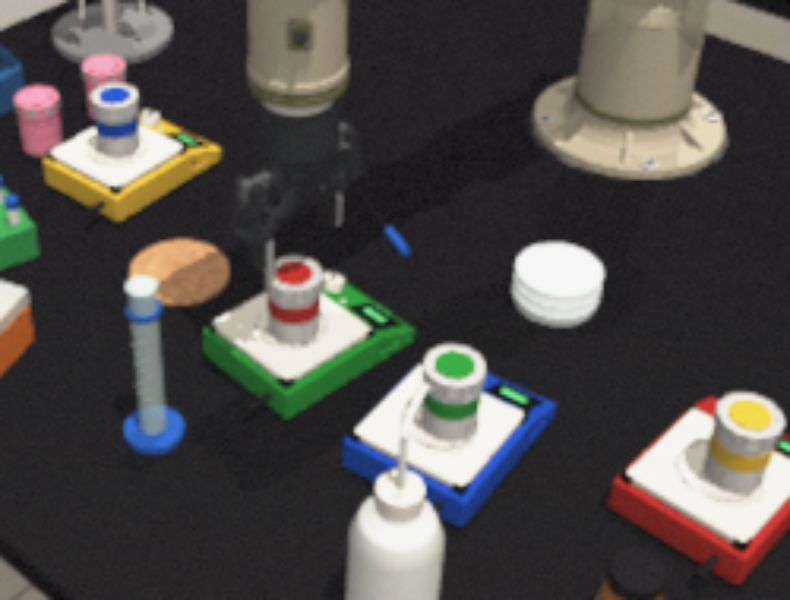

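```bash
cat >> h.py <<'E'
def proj(f,p):
    q=R.from_euler('xyz',f['rotation']).inv().apply(np.array(p)-f['xyz']); K=f['intrinsics']
    return np.array([K[0,2]+K[0,0]*q[0]/-q[2],K[1,2]+K[1,1]*q[1]/q[2]])
E
python3 - <<'E'
from h import *
f=manip.grab_frame('scene')
for p in [(657,-4,154),(573,-4,154),(615,-5,120)]: print(p,((proj(f,p)-[170,110])*[790/250,600/190]).round())
g=manip.grab_frame('top')
a=cv2.resize(g['img'][140:260,160:320],(800,600)); cv2.imwrite('pics/t1.png',a[:,:,::-1])
for i in range(4): print(manip.observe()['tool_pos'].round(1))
E
```

```text
(657, -4, 154) [262. 265.]
(573, -4, 154) [323. 225.]
(615, -5, 120) [293. 273.]
[615.9  -3.7 143.1]
[615.9  -3.7 143.1]
[615.9  -3.7 143.1]
[615.9  -3.7 143.1]
```

View pics/t1.png

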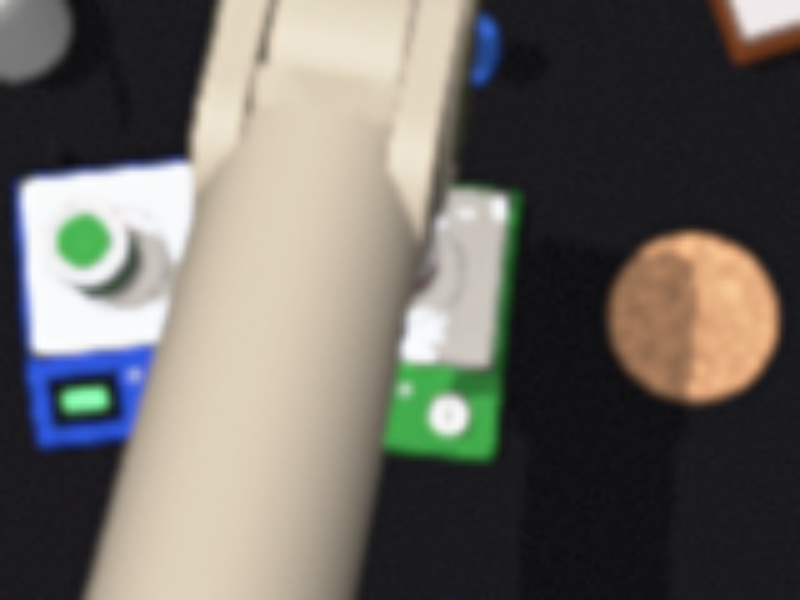

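{"method": "servo_tool", "body": {"deltas": [{"dx":0,"dy":0,"dz":-0.02,"yaw":0},{"dx":0,"dy":0,"dz":-0.02,"yaw":0},{"dx":0,"dy":0,"dz":-0.02,"yaw":0},{"dx":0,"dy":0,"dz":-0.013,"yaw":0},{"dx":0,"dy":0,"dz":0,"yaw":0}]}}

```text
clock: 3.52
tool_pos: [614.3, -3.4, 67.4]
tcp_rot: [-3.14, 0.0, 1.573]
force: [-0.4, -0.7, 0.5]
grip_width: 85.4
grip_force: 0.0
```

{"method": "servo_tool", "body": {"deltas": [{"dx":0,"dy":0,"dz":0,"yaw":0},{"dx":0,"dy":0,"dz":0,"yaw":0},{"dx":0,"dy":0,"dz":0,"yaw":0},{"dx":0,"dy":0,"dz":0,"yaw":0},{"dx":0,"dy":0,"dz":0,"yaw":0},{"dx":0,"dy":0,"dz":0,"yaw":0},{"dx":0,"dy":0,"dz":0,"yaw":0},{"dx":0,"dy":0,"dz":0,"yaw":0}], "gripper": 40, "squeeze": 30}}

```text
clock: 4.53
tool_pos: [615.5, -3.5, 69.2]
tcp_rot: [3.14, -0.0, 1.573]
force: [0.1, 0.5, 6.2]
grip_width: 49.3
grip_force: 31.3
```

{"method": "servo_tool", "body": {"deltas": [{"dx":0,"dy":0,"dz":0.01,"yaw":0},{"dx":0,"dy":0,"dz":0.025,"yaw":0},{"dx":0,"dy":0,"dz":0.03,"yaw":0},{"dx":0,"dy":0,"dz":0.02,"yaw":0},{"dx":0,"dy":-0.015,"dz":0.005,"yaw":0},{"dx":0,"dy":-0.03,"dz":0,"yaw":0},{"dx":0,"dy":-0.035,"dz":0,"yaw":0},{"dx":-0.01,"dy":-0.035,"dz":0,"yaw":0}]}}

```text
clock: 5.52
tool_pos: [604.1, -120.7, 157.2]
tcp_rot: [-3.14, 0.001, 1.572]
force: [-0.1, -0.0, -1.1]
grip_width: 49.5
grip_force: 31.5
```

{"method": "servo_tool", "body": {"deltas": [{"dx":-0.01,"dy":-0.035,"dz":0,"yaw":0},{"dx":-0.005,"dy":-0.03,"dz":0,"yaw":0},{"dx":0,"dy":-0.011,"dz":-0.01,"yaw":0},{"dx":0,"dy":0,"dz":-0.03,"yaw":0},{"dx":0,"dy":0,"dz":-0.03,"yaw":0},{"dx":0,"dy":0,"dz":-0.03,"yaw":0},{"dx":0,"dy":0,"dz":-0.015,"yaw":0},{"dx":0,"dy":0,"dz":0,"yaw":0}]}}

```text
clock: 6.52
tool_pos: [589.0, -193.8, 41.8]
tcp_rot: [-3.139, -0.001, 1.573]
force: [-0.1, 0.2, -1.3]
grip_width: 49.2
grip_force: 31.5
```

{"method": "servo_tool", "body": {"deltas": [{"dx":0,"dy":0,"dz":-0.008,"yaw":0},{"dx":0,"dy":0,"dz":-0.004,"yaw":0},{"dx":0,"dy":0,"dz":-0.002,"yaw":0},{"dx":0,"dy":0,"dz":-0.001,"yaw":0},{"dx":0,"dy":0,"dz":0,"yaw":0}]}}

```text
clock: 7.15
tool_pos: [589.9, -194.5, 28.4]
tcp_rot: [3.141, -0.0, 1.573]
force: [-0.4, 0.7, -1.2]
grip_width: 49.4
grip_force: 31.5
```

{"method": "servo_tool", "body": {"deltas": [{"dx":0,"dy":0,"dz":-0.001,"yaw":0},{"dx":0,"dy":0,"dz":0,"yaw":0}]}}

```text
clock: 7.4
tool_pos: [589.9, -194.6, 27.3]
tcp_rot: [3.142, 0.0, 1.573]
force: [-0.4, 0.1, -0.4]
grip_width: 49.4
grip_force: 31.6
```

```bash
python3 - <<'E'
from h import *
f=manip.grab_frame('top')
h,s,v=cv2.split(cv2.cvtColor(f['img'],cv2.COLOR_RGB2HSV))
f=manip.grab_frame('scene')
a=cv2.resize(f['img'][110:300,170:420],(790,600)); cv2.imwrite('pics/s2.png',a[:,:,::-1])
E
```

```text
(no output)
```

View pics/s2.png

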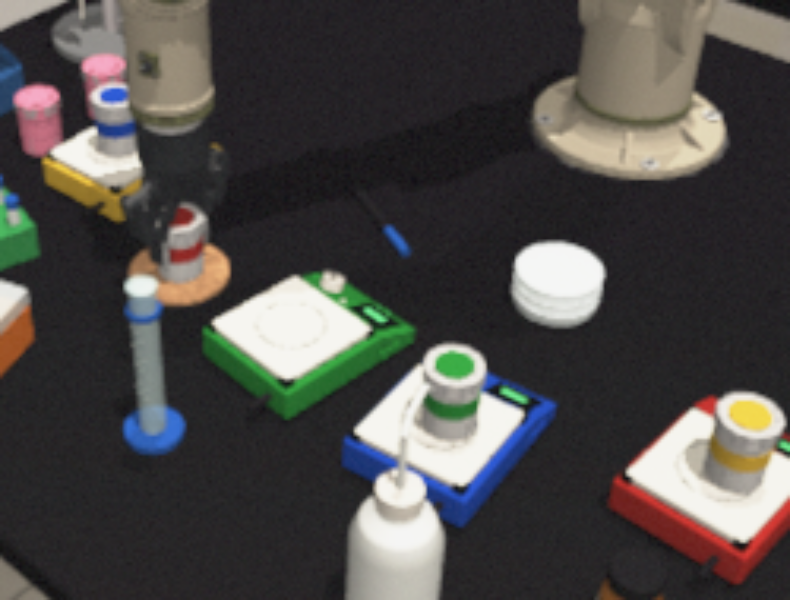

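The red beaker is upright on the mat in the gripper at about (183,245), and the cylinder hasn't moved. I'll lower it another millimetre or two until it touches, then release.

{"method": "servo_tool", "body": {"deltas": [{"dx":0,"dy":0,"dz":-0.001,"yaw":0},{"dx":0,"dy":0,"dz":0,"yaw":0}]}}

```text
clock: 7.75
tool_pos: [589.9, -194.5, 27.3]
tcp_rot: [3.141, -0.0, 1.573]
force: [-4.0, 2.2, 8.2]
grip_width: 49.0
grip_force: 32.5
```

{"method": "servo_tool", "body": {"deltas": [{"dx":0,"dy":0,"dz":0,"yaw":0},{"dx":0,"dy":0,"dz":0,"yaw":0},{"dx":0,"dy":0,"dz":0,"yaw":0},{"dx":0,"dy":0,"dz":0,"yaw":0},{"dx":0,"dy":0,"dz":0,"yaw":0},{"dx":0,"dy":0,"dz":0.02,"yaw":0},{"dx":0,"dy":0,"dz":0.04,"yaw":0},{"dx":0,"dy":0,"dz":0.04,"yaw":0}], "gripper": 100}}

```text
clock: 8.75
tool_pos: [589.9, -194.8, 128.8]
tcp_rot: [3.141, 0.0, 1.572]
force: [0.6, -0.9, 0.4]
grip_width: 85.1
grip_force: 0.0
```

{"method": "servo_tool", "body": {"deltas": [{"dx":0,"dy":0.02,"dz":0.03,"yaw":0},{"dx":0,"dy":0.045,"dz":0.01,"yaw":0},{"dx":0,"dy":0.05,"dz":0,"yaw":0},{"dx":0,"dy":0.05,"dz":0,"yaw":0},{"dx":0.005,"dy":0.05,"dz":0,"yaw":0},{"dx":0.005,"dy":0.05,"dz":0,"yaw":0},{"dx":0.005,"dy":0.05,"dz":0,"yaw":0},{"dx":0.01,"dy":0.04,"dz":0,"yaw":0}]}}

```text
clock: 9.75
tool_pos: [614.9, 163.1, 168.1]
tcp_rot: [3.14, -0.001, 1.574]
force: [0.7, -0.0, 1.3]
grip_width: 85.3
grip_force: 0.0
```

{"method": "servo_tool", "body": {"deltas": [{"dx":0,"dy":0.024,"dz":0,"yaw":0},{"dx":0,"dy":0,"dz":0,"yaw":0}]}}

```text
clock: 10.0
tool_pos: [614.4, 186.3, 166.7]
tcp_rot: [3.142, -0.0, 1.576]
force: [-0.3, -1.6, -0.3]
grip_width: 85.3
grip_force: 0.0
```

```bash
cat > m.py <<'E'
from h import *
import sys
for n in('top','scene'):
    f=manip.grab_frame(n); print(n)
    for c in HUE:
        for a,b,p in blobs(mask(f,c),25,130):
            q=cast(f,*p,120); 
            if 440<q[0]<680 and abs(q[1])<450: print(c,a,b,p.round(1),'z120',q.round(1)[:2],'z78',cast(f,*p,78).round(1)[:2])
    if n=='top': plates(f)
    else:
        w=white(f)
        for a,b,p in blobs(w,500,5000):
            m=np.zeros(w.shape,np.uint8); x,y,ww,h=b; m[y:y+h,x:x+ww]=w[y:y+h,x:x+ww]
            cn=max(cv2.findContours(m,0,1)[0],key=cv2.contourArea); ap=cv2.approxPolyDP(cv2.convexHull(cn),4,True)[:,0]
            print(a,b,len(ap),np.mean([cast(f,*t,50) for t in ap],0).round(1) if len(ap)==4 else '')
print(manip.observe()['tool_pos'].round(1))
E
python3 m.py
```

```text
top
red 66 [296, 195, 9, 9] [299.8 199.4] z120 [ 582.2 -190.5] z78 [ 589.8 -194.7]
blue 81 [358, 218, 10, 10] [362.5 222.3] z120 [ 513.2 -377.8] z78 [ 518.5 -388.4]
yellow 44 [336, 211, 4, 30] [337.6 225.7] z120 [ 502.4 -302.8] z78 [ 507.3 -310.8]
yellow 78 [98, 221, 10, 10] [102.3 225.6] z120 [499.6 401.8] z78 [504.3 417.9]
green 72 [172, 183, 9, 10] [175.7 187.7] z120 [616.5 186.9] z78 [625.3 195.6]
green 61 [171, 217, 12, 6] [176.4 219.5] z120 [519.  180.7] z78 [524.4 189.3]
green 53 [225, 218, 10, 6] [229.7 220.4] z120 [517.1  20.7] z78 [522.5  23.8]
white 1028 [300, 112, 44, 36] rect [321.5 129.5] [27.2 38.6] 72 z50: [ 830.2 -272.7]
white 1333 [222, 175, 40, 39] rect [241.7 193.8] [36.9 36.5] 6 z50: [612.1 -11.1]
white 1211 [338, 205, 40, 38] rect [357.2 224.2] [37. 37.] 86 z50: [ 515.8 -378.6]
white 1145 [202, 353, 72, 31] rect [238.  367.6] [71.3 28.8] 3 z50: [85.2 -6.8]
scene
red 28 [181, 148, 6, 10] [183.8 152.7] z120 [ 619.8 -371.6] z78 [ 580.7 -427.1]
red 40 [222, 176, 9, 5] [225.9 178.2] z120 [ 625.  -154.2] z78 [ 586.2 -198.1]
red 55 [220, 185, 15, 8] [226.8 189.7] z120 
[... 288 characters left out ...]
1, 8, 10] [294.6 185.2] z120 [506.   29.8] z78 [460.9  -4.2]
yellow 89 [401, 237, 13, 9] [407. 241.] z120 [497.  401.3] z78 [451.4 387.2]
green 68 [308, 222, 12, 7] [313.4 225. ] z120 [613.9 183.7] z78 [574.6 157.9]
green 29 [328, 232, 9, 6] [332.1 234.6] z120 [610.2 243.6] z78 [570.7 221. ]
green 55 [305, 236, 16, 6] [312.3 239.1] z120 [660.  215.3] z78 [623.2 191.2]
green 31 [416, 249, 11, 7] [420.9 252.3] z120 [510.6 446.7] z78 [465.7 435. ]
671 [185, 134, 43, 36] 5 
658 [332, 186, 30, 28] 5 
834 [132, 192, 47, 29] 5 
960 [237, 197, 50, 34] 4 [611.3 -11.8  50. ]
2731 [280, 219, 56, 99] 7 
1390 [368, 234, 58, 48] 6 
4163 [447, 254, 65, 103] 5 
2107 [276, 327, 90, 57] 7 
[615.  182.4 166.8]
```

{"method": "servo_tool", "body": {"deltas": [{"dx":0,"dy":0,"dz":-0.02,"yaw":0},{"dx":0,"dy":0,"dz":-0.03,"yaw":0},{"dx":0,"dy":0,"dz":-0.03,"yaw":0},{"dx":0,"dy":0,"dz":-0.013,"yaw":0},{"dx":0,"dy":0,"dz":-0.006,"yaw":0},{"dx":0,"dy":0,"dz":0,"yaw":0}]}}

```text
clock: 10.85
tool_pos: [615.3, 184.0, 68.0]
tcp_rot: [3.141, -0.0, 1.572]
force: [0.1, 0.4, 0.9]
grip_width: 85.4
grip_force: 0.0
```

{"method": "servo_tool", "body": {"deltas": [{"dx":0,"dy":0,"dz":0,"yaw":0},{"dx":0,"dy":0,"dz":0,"yaw":0},{"dx":0,"dy":0,"dz":0,"yaw":0},{"dx":0,"dy":0,"dz":0,"yaw":0},{"dx":0,"dy":0,"dz":0,"yaw":0},{"dx":0,"dy":0,"dz":0,"yaw":0},{"dx":0,"dy":0,"dz":0,"yaw":0}], "gripper": 40}}

```text
clock: 11.72
tool_pos: [615.5, 184.7, 68.3]
tcp_rot: [3.14, -0.001, 1.573]
force: [-0.3, 0.1, 6.3]
grip_width: 49.4
grip_force: 31.4
```

{"method": "servo_tool", "body": {"deltas": [{"dx":0,"dy":0,"dz":0.01,"yaw":0},{"dx":0,"dy":0,"dz":0.02,"yaw":0},{"dx":0,"dy":0,"dz":0.02,"yaw":0},{"dx":0,"dy":-0.02,"dz":0,"yaw":0},{"dx":-0.003,"dy":-0.035,"dz":0,"yaw":0},{"dx":0,"dy":-0.04,"dz":0,"yaw":0},{"dx":0,"dy":-0.04,"dz":0,"yaw":0},{"dx":0,"dy":-0.035,"dz":0,"yaw":0}]}}

```text
clock: 12.72
tool_pos: [611.0, 10.8, 117.1]
tcp_rot: [-3.141, 0.001, 1.57]
force: [0.2, -0.5, -1.6]
grip_width: 49.2
grip_force: 31.5
```

{"method": "servo_tool", "body": {"deltas": [{"dx":0,"dy":-0.02,"dz":0,"yaw":0},{"dx":0,"dy":-0.006,"dz":0,"yaw":0},{"dx":0,"dy":0,"dz":-0.015,"yaw":0},{"dx":0,"dy":0,"dz":-0.02,"yaw":0},{"dx":0,"dy":0,"dz":-0.01,"yaw":0},{"dx":0,"dy":0,"dz":-0.003,"yaw":0},{"dx":0,"dy":0,"dz":-0.001,"yaw":0},{"dx":0,"dy":0,"dz":0,"yaw":0}]}}

```text
clock: 13.72
tool_pos: [612.1, -11.3, 68.4]
tcp_rot: [3.141, 0.0, 1.573]
force: [-0.4, 0.2, -1.0]
grip_width: 49.3
grip_force: 31.7
```

{"method": "servo_tool", "body": {"deltas": [{"dx":0,"dy":0,"dz":-0.001,"yaw":0},{"dx":0,"dy":0,"dz":0,"yaw":0}]}}

```text
clock: 13.98
tool_pos: [612.2, -11.3, 68.3]
tcp_rot: [3.141, -0.001, 1.573]
force: [-3.9, 1.6, 6.3]
grip_width: 49.4
grip_force: 32.4
```

{"method": "servo_tool", "body": {"deltas": [{"dx":0,"dy":0,"dz":0,"yaw":0},{"dx":0,"dy":0,"dz":0,"yaw":0},{"dx":0,"dy":0,"dz":0,"yaw":0},{"dx":0,"dy":0,"dz":0,"yaw":0},{"dx":0,"dy":0,"dz":0,"yaw":0},{"dx":0,"dy":0,"dz":0.02,"yaw":0},{"dx":0,"dy":0,"dz":0.04,"yaw":0},{"dx":0,"dy":0,"dz":0.04,"yaw":0}], "gripper": 100}}

```text
clock: 14.98
tool_pos: [611.9, -11.7, 169.8]
tcp_rot: [3.141, 0.0, 1.572]
force: [1.9, 1.2, -0.2]
grip_width: 85.3
grip_force: 0.0
```

{"method": "servo_tool", "body": {"deltas": [{"dx":-0.005,"dy":-0.02,"dz":0,"yaw":0},{"dx":-0.013,"dy":-0.048,"dz":0,"yaw":0},{"dx":-0.013,"dy":-0.048,"dz":0,"yaw":0},{"dx":-0.013,"dy":-0.048,"dz":0,"yaw":0},{"dx":-0.013,"dy":-0.048,"dz":0,"yaw":0},{"dx":-0.013,"dy":-0.048,"dz":0,"yaw":0},{"dx":-0.013,"dy":-0.048,"dz":0,"yaw":0},{"dx":-0.013,"dy":-0.045,"dz":0,"yaw":0}]}}

```text
clock: 15.98
tool_pos: [514.5, -366.7, 167.8]
tcp_rot: [3.142, 0.0, 1.572]
force: [0.8, 0.1, -0.2]
grip_width: 85.4
grip_force: 0.0
```

{"method": "servo_tool", "body": {"deltas": [{"dx":-0.004,"dy":-0.015,"dz":0,"yaw":0},{"dx":0,"dy":0,"dz":0,"yaw":0}]}}

```text
clock: 16.23
tool_pos: [510.8, -380.7, 167.4]
tcp_rot: [-3.141, 0.0, 1.57]
force: [0.8, 0.8, 0.1]
grip_width: 85.3
grip_force: 0.0
```

```bash
python3 m.py
```

```text
top
red 68 [296, 195, 9, 9] [299.8 199.4] z120 [ 582.2 -190.7] z78 [ 589.8 -194.9]
yellow 79 [98, 221, 10, 10] [102.4 225.6] z120 [499.5 401.6] z78 [504.3 417.7]
green 61 [236, 186, 9, 8] [240.4 189.5] z120 [611.8 -10.3] z78 [620.5  -8.3]
green 59 [171, 217, 12, 6] [176.5 219.5] z120 [518.9 180.5] z78 [524.4 189.1]
white 1026 [300, 112, 44, 36] rect [321.5 129.5] [27.2 38.6] 72 z50: [ 830.2 -272.7]
white 1280 [164, 172, 39, 39] rect [182.8 191.2] [36.2 36.3] 86 z50: [619.7 178.2]
white 1242 [222, 175, 40, 39] rect [241.7 193.8] [36.9 36.4] 6 z50: [612.3 -11.1]
white 1246 [93, 208, 42, 38] rect [113.1 226.5] [40.6 36.8] 3 z50: [505.  394.2]
scene
red 41 [222, 176, 9, 5] [225.8 178.1] z120 [ 624.9 -154.6] z78 [ 586.2 -198.5]
red 57 [219, 185, 16, 8] [226.8 189.6] z120 [ 664.5 -108.5] z78 [ 627.9 -149.9]
red 29 [389, 235, 8, 6] [393.3 237.4] z120 [509.2 368.4] z78 [464.3 352.6]
blue 30 [202, 138, 9, 4] [205.5 139.5] z120 [ 509.7 -382.8] z78 [ 464.7 -439. ]
blue 41 [200, 148, 13, 5] [206.5 150.5] z120 [ 557.  -323.9] z78 [ 514.6 -376.9]
blue 49 [291, 181, 10, 11] [295.3 185.9] z120 [507.
[... 224 characters left out ...]
[193.4 167.1] z120 [ 654.6 -278.5] z78 [ 617.5 -329.1]
yellow 90 [401, 237, 13, 9] [406.9 241. ] z120 [497.  401.1] z78 [451.4 387. ]
green 53 [257, 192, 11, 6] [262.1 194.5] z120 [609.3 -12.4] z78 [569.7 -48.7]
green 49 [255, 204, 15, 6] [262.  207.3] z120 [653.6  28.2] z78 [616.4  -5.9]
green 30 [328, 232, 9, 6] [332.  234.5] z120 [610.2 243.1] z78 [570.7 220.5]
green 32 [416, 249, 11, 7] [421.1 252.3] z120 [510.6 447.1] z78 [465.7 435.4]
506 [186, 145, 42, 24] 4 [ 506. -374.   50.]
658 [332, 186, 30, 27] 6 
1033 [237, 189, 51, 41] 6 
833 [132, 192, 47, 29] 5 
2773 [280, 222, 56, 96] 7 
1386 [368, 234, 58, 48] 6 
4160 [447, 254, 65, 103] 5 
2107 [276, 327, 90, 57] 7 
[ 512.7 -377.9  167.2]
```

Green is centred on its plate to within about 1 mm. The empty blue plate measures (619.5,178).

{"method": "servo_tool", "body": {"deltas": [{"dx":0,"dy":0,"dz":-0.02,"yaw":0},{"dx":0,"dy":0,"dz":-0.03,"yaw":0},{"dx":0,"dy":0,"dz":-0.03,"yaw":0},{"dx":0,"dy":0,"dz":-0.013,"yaw":0},{"dx":0,"dy":0,"dz":-0.006,"yaw":0},{"dx":0,"dy":0,"dz":0,"yaw":0}]}}

```text
clock: 17.08
tool_pos: [512.4, -379.3, 68.9]
tcp_rot: [3.141, 0.0, 1.573]
force: [0.6, 0.9, 0.2]
grip_width: 85.5
grip_force: 0.0
```

{"method": "servo_tool", "body": {"deltas": [{"dx":0,"dy":0,"dz":0,"yaw":0},{"dx":0,"dy":0,"dz":0,"yaw":0},{"dx":0,"dy":0,"dz":0,"yaw":0},{"dx":0,"dy":0,"dz":0,"yaw":0},{"dx":0,"dy":0,"dz":0,"yaw":0},{"dx":0,"dy":0,"dz":0,"yaw":0},{"dx":0,"dy":0,"dz":0,"yaw":0}], "gripper": 40}}

```text
clock: 17.95
tool_pos: [512.4, -379.9, 69.3]
tcp_rot: [3.14, 0.001, 1.573]
force: [-0.9, 0.7, 5.8]
grip_width: 49.3
grip_force: 31.4
```

{"method": "servo_tool", "body": {"deltas": [{"dx":0,"dy":0,"dz":0.01,"yaw":0},{"dx":0,"dy":0,"dz":0.025,"yaw":0},{"dx":0,"dy":0,"dz":0.035,"yaw":0},{"dx":0,"dy":0,"dz":0.035,"yaw":0},{"dx":0,"dy":0,"dz":0.02,"yaw":0},{"dx":0.005,"dy":0.025,"dz":0.005,"yaw":0},{"dx":0.008,"dy":0.04,"dz":0,"yaw":0},{"dx":0.008,"dy":0.043,"dz":0,"yaw":0}]}}

```text
clock: 18.95
tool_pos: [532.5, -270.8, 198.5]
tcp_rot: [-3.141, -0.0, 1.571]
force: [0.7, -0.1, -1.8]
grip_width: 49.4
grip_force: 31.5
```

{"method": "servo_tool", "body": {"deltas": [{"dx":0.009,"dy":0.045,"dz":0,"yaw":0},{"dx":0.009,"dy":0.045,"dz":0,"yaw":0},{"dx":0.009,"dy":0.045,"dz":0,"yaw":0},{"dx":0.009,"dy":0.045,"dz":0,"yaw":0},{"dx":0.009,"dy":0.045,"dz":0,"yaw":0},{"dx":0.009,"dy":0.045,"dz":0,"yaw":0},{"dx":0.009,"dy":0.045,"dz":0,"yaw":0},{"dx":0.009,"dy":0.045,"dz":0,"yaw":0}]}}

```text
clock: 19.95
tool_pos: [604.7, 89.8, 198.5]
tcp_rot: [-3.141, 0.0, 1.572]
force: [0.5, 0.5, -1.6]
grip_width: 49.3
grip_force: 31.5
```

{"method": "servo_tool", "body": {"deltas": [{"dx":0.009,"dy":0.045,"dz":0,"yaw":0},{"dx":0.005,"dy":0.03,"dz":0,"yaw":0},{"dx":0,"dy":0.015,"dz":0,"yaw":0},{"dx":0,"dy":0,"dz":-0.02,"yaw":0},{"dx":0,"dy":0,"dz":-0.035,"yaw":0},{"dx":0,"dy":0,"dz":-0.035,"yaw":0},{"dx":0,"dy":0,"dz":-0.025,"yaw":0},{"dx":0,"dy":0,"dz":0,"yaw":0}]}}

```text
clock: 20.95
tool_pos: [617.2, 176.7, 81.4]
tcp_rot: [-3.137, 0.002, 1.571]
force: [0.5, -0.5, -1.7]
grip_width: 49.5
grip_force: 31.7
```

{"method": "servo_tool", "body": {"deltas": [{"dx":0,"dy":0,"dz":-0.008,"yaw":0},{"dx":0,"dy":0,"dz":-0.004,"yaw":0},{"dx":0,"dy":0,"dz":-0.002,"yaw":0},{"dx":0,"dy":0,"dz":0,"yaw":0}]}}

```text
clock: 21.45
tool_pos: [618.9, 178.5, 69.5]
tcp_rot: [3.141, -0.0, 1.573]
force: [0.2, 0.2, -2.1]
grip_width: 49.8
grip_force: 31.7
```

{"method": "servo_tool", "body": {"deltas": [{"dx":0,"dy":0,"dz":-0.001,"yaw":0},{"dx":0,"dy":0,"dz":0,"yaw":0}]}}

```text
clock: 21.7
tool_pos: [619.1, 178.6, 69.3]
tcp_rot: [3.141, -0.001, 1.573]
force: [-4.0, -0.2, 5.5]
grip_width: 49.3
grip_force: 32.3
```

{"method": "servo_tool", "body": {"deltas": [{"dx":0,"dy":0,"dz":-0.001,"yaw":0},{"dx":0,"dy":0,"dz":0,"yaw":0}]}}

```text
clock: 21.95
tool_pos: [619.1, 178.7, 69.3]
tcp_rot: [3.141, -0.001, 1.573]
force: [-6.3, -1.7, 12.9]
grip_width: 49.4
grip_force: 33.1
```

{"method": "servo_tool", "body": {"deltas": [{"dx":0,"dy":0,"dz":0.001,"yaw":0},{"dx":0,"dy":0,"dz":0,"yaw":0},{"dx":0,"dy":0,"dz":0,"yaw":0},{"dx":0,"dy":0,"dz":0,"yaw":0},{"dx":0,"dy":0,"dz":0,"yaw":0},{"dx":0,"dy":0,"dz":0.02,"yaw":0},{"dx":0,"dy":0,"dz":0.04,"yaw":0},{"dx":0,"dy":0,"dz":0.04,"yaw":0}], "gripper": 100}}

```text
clock: 22.95
tool_pos: [619.0, 178.3, 170.9]
tcp_rot: [3.141, -0.0, 1.572]
force: [0.9, 0.4, 0.7]
grip_width: 85.4
grip_force: 0.0
```

{"method": "servo_tool", "body": {"deltas": [{"dx":-0.01,"dy":0.02,"dz":0,"yaw":0},{"dx":-0.02,"dy":0.037,"dz":0,"yaw":0},{"dx":-0.02,"dy":0.037,"dz":0,"yaw":0},{"dx":-0.02,"dy":0.037,"dz":0,"yaw":0},{"dx":-0.02,"dy":0.037,"dz":0,"yaw":0},{"dx":-0.02,"dy":0.037,"dz":0,"yaw":0},{"dx":-0.011,"dy":0.018,"dz":0,"yaw":0},{"dx":0,"dy":0,"dz":0,"yaw":0}]}}

```text
clock: 23.95
tool_pos: [496.6, 402.9, 168.2]
tcp_rot: [-3.141, -0.0, 1.576]
force: [1.3, -0.0, -0.5]
grip_width: 85.5
grip_force: 0.0
```

```bash
python3 m.py; python3 - <<'E'
from h import *
f=manip.grab_frame('scene'); cv2.imwrite('pics/s3.png',cv2.resize(f['img'],(800,600))[:,:,::-1])
E
```

```text
top
red 66 [296, 195, 9, 9] [299.8 199.4] z120 [ 582.2 -190.5] z78 [ 589.8 -194.7]
blue 73 [173, 183, 10, 9] [177.8 187.1] z120 [618.4 180.8] z78 [627.3 189.3]
yellow 70 [98, 221, 9, 10] [101.7 225.4] z120 [500.3 403.7] z78 [505.1 419.9]
green 83 [366, 165, 13, 13] [372.8 170.2] z120 [ 674.3 -416. ] z78 [ 685.1 -428. ]
green 61 [236, 186, 9, 8] [240.4 189.5] z120 [611.8 -10.3] z78 [620.5  -8.3]
green 55 [171, 217, 12, 7] [176.4 219.6] z120 [518.8 180.7] z78 [524.2 189.2]
white 1029 [300, 112, 44, 36] rect [321.5 129.5] [27.2 38.6] 72 z50: [ 830.2 -272.7]
white 1163 [164, 172, 39, 39] rect [182.8 191.2] [36.2 36.3] 86 z50: [619.7 178.2]
white 1242 [222, 175, 40, 39] rect [241.7 193.7] [36.9 36.5] 6 z50: [612.4 -11.2]
white 1325 [338, 205, 40, 38] rect [357.2 224.1] [37. 37.] 86 z50: [ 515.9 -378.5]
white 1184 [93, 208, 42, 38] rect [113.2 226.6] [40.6 36.4] 2 z50: [504.6 394. ]
white 2108 [51, 337, 56, 47] rect [ 78.5 360. ] [46. 55.] 90 z50: [104.7 469.5]
white 1141 [198, 355, 76, 29] rect [235.5 369. ] [28. 75.] 90 z50: [81.4  0.6]
scene
red 40 [222, 176, 9, 5] [225.9 178.2] z120 [ 
[... 465 characters left out ...]
9] z120 [496.3 401.7] z78 [450.7 387.6]
green 53 [257, 192, 11, 6] [262.1 194.5] z120 [609.3 -12.4] z78 [569.7 -48.7]
green 49 [255, 204, 15, 6] [262.  207.3] z120 [653.6  28.2] z78 [616.4  -5.9]
green 30 [328, 232, 9, 6] [332.  234.5] z120 [610.2 243.1] z78 [570.7 220.5]
green 31 [416, 249, 11, 7] [420.9 252.3] z120 [510.6 446.7] z78 [465.7 435. ]
990 [261, 64, 94, 42] 4 [-259.7 -511.9   50. ]
2397 [414, 118, 98, 54] 8 
595 [185, 144, 43, 26] 4 [ 508.2 -376.9   50. ]
657 [332, 186, 30, 28] 6 
1035 [237, 189, 51, 42] 6 
833 [132, 192, 47, 29] 5 
2749 [280, 218, 56, 100] 7 
1373 [368, 225, 58, 57] 4 [480.5 394.3  50. ]
4160 [447, 254, 65, 103] 5 
2107 [276, 327, 90, 57] 7 
[499.  399.6 168.4]
```

View pics/s3.png

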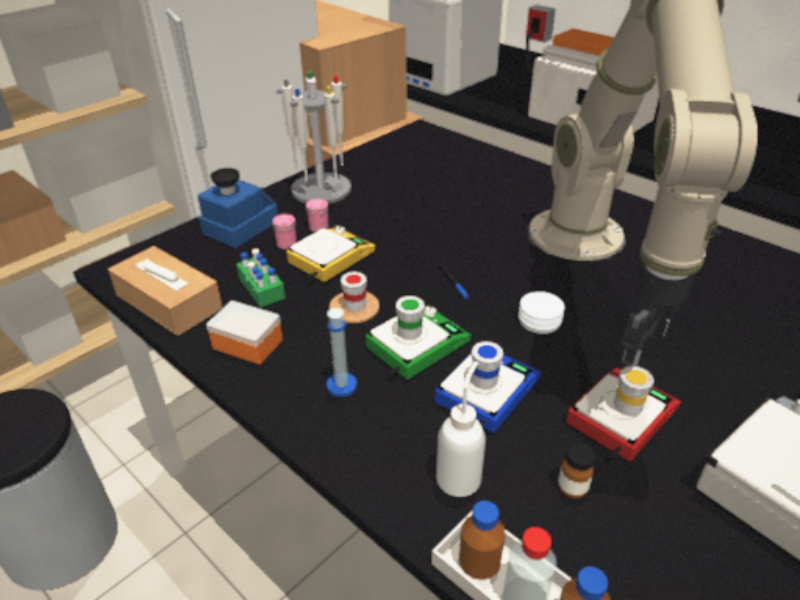

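Blue is standing on the blue plate at about (487,365) in the picture, green is on green, and the cylinder is undisturbed. The yellow plate is now empty. Next is the yellow beaker.

{"method": "servo_tool", "body": {"deltas": [{"dx":0,"dy":0,"dz":-0.02,"yaw":0},{"dx":0,"dy":0,"dz":-0.03,"yaw":0},{"dx":0,"dy":0,"dz":-0.03,"yaw":0},{"dx":0,"dy":0,"dz":-0.014,"yaw":0},{"dx":0,"dy":0,"dz":-0.006,"yaw":0},{"dx":0,"dy":0,"dz":0,"yaw":0}]}}

```text
clock: 24.85
tool_pos: [498.5, 401.3, 68.9]
tcp_rot: [3.141, -0.0, 1.572]
force: [-0.5, 0.7, -0.0]
grip_width: 85.5
grip_force: 0.0
```

{"method": "servo_tool", "body": {"deltas": [{"dx":0,"dy":0,"dz":0,"yaw":0},{"dx":0,"dy":0,"dz":0,"yaw":0},{"dx":0,"dy":0,"dz":0,"yaw":0},{"dx":0,"dy":0,"dz":0,"yaw":0},{"dx":0,"dy":0,"dz":0,"yaw":0},{"dx":0,"dy":0,"dz":0,"yaw":0},{"dx":0,"dy":0,"dz":0,"yaw":0}], "gripper": 40}}

```text
clock: 25.72
tool_pos: [498.4, 402.0, 69.4]
tcp_rot: [3.14, -0.001, 1.573]
force: [-0.3, -0.7, 6.4]
grip_width: 49.2
grip_force: 31.5
```

{"method": "servo_tool", "body": {"deltas": [{"dx":0,"dy":0,"dz":0.01,"yaw":0},{"dx":0,"dy":0,"dz":0.025,"yaw":0},{"dx":0,"dy":0,"dz":0.035,"yaw":0},{"dx":0,"dy":0,"dz":0.035,"yaw":0},{"dx":0,"dy":0,"dz":0.02,"yaw":0},{"dx":0.001,"dy":-0.025,"dz":0.005,"yaw":0},{"dx":0.001,"dy":-0.04,"dz":0,"yaw":0},{"dx":0.001,"dy":-0.045,"dz":0,"yaw":0}]}}

```text
clock: 26.72
tool_pos: [500.4, 290.7, 198.4]
tcp_rot: [-3.141, 0.0, 1.574]
force: [0.1, 0.2, -0.3]
grip_width: 49.2
grip_force: 31.5
```

{"method": "servo_tool", "body": {"deltas": [{"dx":0.001,"dy":-0.048,"dz":0,"yaw":0},{"dx":0.001,"dy":-0.048,"dz":0,"yaw":0},{"dx":0.001,"dy":-0.048,"dz":0,"yaw":0},{"dx":0.001,"dy":-0.048,"dz":0,"yaw":0},{"dx":0.001,"dy":-0.048,"dz":0,"yaw":0},{"dx":0.001,"dy":-0.048,"dz":0,"yaw":0},{"dx":0.001,"dy":-0.048,"dz":0,"yaw":0},{"dx":0.001,"dy":-0.048,"dz":0,"yaw":0}]}}

```text
clock: 27.72
tool_pos: [508.4, -93.9, 198.7]
tcp_rot: [3.141, -0.001, 1.573]
force: [1.0, -0.7, -1.0]
grip_width: 49.5
grip_force: 31.5
```

{"method": "servo_tool", "body": {"deltas": [{"dx":0.001,"dy":-0.048,"dz":0,"yaw":0},{"dx":0.001,"dy":-0.048,"dz":0,"yaw":0},{"dx":0.001,"dy":-0.048,"dz":0,"yaw":0},{"dx":0.001,"dy":-0.048,"dz":0,"yaw":0},{"dx":0.001,"dy":-0.048,"dz":0,"yaw":0},{"dx":0.0005,"dy":-0.03,"dz":0,"yaw":0},{"dx":0,"dy":-0.016,"dz":0,"yaw":0},{"dx":0,"dy":0,"dz":0,"yaw":0}]}}

```text
clock: 28.72
tool_pos: [513.9, -379.0, 198.2]
tcp_rot: [-3.141, -0.0, 1.571]
force: [-0.3, 0.7, -1.7]
grip_width: 49.3
grip_force: 31.5
```

{"method": "servo_tool", "body": {"deltas": [{"dx":0,"dy":0,"dz":-0.02,"yaw":0},{"dx":0,"dy":0,"dz":-0.035,"yaw":0},{"dx":0,"dy":0,"dz":-0.035,"yaw":0},{"dx":0,"dy":0,"dz":-0.023,"yaw":0},{"dx":0,"dy":0,"dz":-0.009,"yaw":0},{"dx":0,"dy":0,"dz":-0.003,"yaw":0},{"dx":0,"dy":0,"dz":0,"yaw":0},{"dx":0,"dy":0,"dz":0,"yaw":0}]}}

```text
clock: 29.72
tool_pos: [514.8, -378.8, 74.4]
tcp_rot: [3.14, 0.001, 1.573]
force: [0.3, -0.1, -1.5]
grip_width: 49.1
grip_force: 31.5
```

{"method": "servo_tool", "body": {"deltas": [{"dx":0,"dy":0,"dz":-0.002,"yaw":0},{"dx":0,"dy":0,"dz":-0.002,"yaw":0},{"dx":0,"dy":0,"dz":0,"yaw":0}]}}

```text
clock: 30.1
tool_pos: [514.4, -378.7, 69.4]
tcp_rot: [3.141, 0.0, 1.573]
force: [-0.9, 0.4, 0.9]
grip_width: 49.1
grip_force: 31.7
```

{"method": "servo_tool", "body": {"deltas": [{"dx":0,"dy":0,"dz":-0.001,"yaw":0},{"dx":0,"dy":0,"dz":0,"yaw":0}]}}

```text
clock: 30.35
tool_pos: [514.4, -378.6, 69.4]
tcp_rot: [3.141, -0.0, 1.573]
force: [-2.3, 3.5, 9.3]
grip_width: 49.3
grip_force: 32.4
```

{"method": "servo_tool", "body": {"deltas": [{"dx":0,"dy":0,"dz":0,"yaw":0},{"dx":0,"dy":0,"dz":0,"yaw":0},{"dx":0,"dy":0,"dz":0,"yaw":0},{"dx":0,"dy":0,"dz":0,"yaw":0},{"dx":0,"dy":0,"dz":0,"yaw":0},{"dx":0,"dy":0,"dz":0.02,"yaw":0},{"dx":0,"dy":0,"dz":0.04,"yaw":0},{"dx":0,"dy":0,"dz":0.04,"yaw":0}], "gripper": 100}}

```text
clock: 31.35
tool_pos: [514.2, -378.8, 170.9]
tcp_rot: [3.141, 0.001, 1.572]
force: [0.1, -1.3, 0.3]
grip_width: 85.4
grip_force: 0.0
```

{"method": "servo_tool", "body": {"deltas": [{"dx":0.01,"dy":0.025,"dz":0,"yaw":0},{"dx":0.015,"dy":0.036,"dz":0,"yaw":0},{"dx":0.015,"dy":0.036,"dz":0,"yaw":0},{"dx":0.015,"dy":0.036,"dz":0,"yaw":0},{"dx":0.015,"dy":0.036,"dz":0,"yaw":0},{"dx":0.005,"dy":0.014,"dz":0,"yaw":0},{"dx":0,"dy":0,"dz":0,"yaw":0},{"dx":0,"dy":0,"dz":0,"yaw":0}]}}

```text
clock: 32.35
tool_pos: [588.5, -197.8, 168.9]
tcp_rot: [3.141, 0.001, 1.57]
force: [0.1, -0.7, -0.2]
grip_width: 85.6
grip_force: 0.0
```

```bash
python3 m.py
```

```text
top
blue 73 [173, 183, 10, 9] [177.8 187.1] z120 [618.4 180.8] z78 [627.3 189.3]
yellow 79 [358, 217, 10, 10] [362.6 222. ] z120 [ 514.1 -378.1] z78 [ 519.4 -388.7]
green 61 [236, 186, 9, 8] [240.4 189.5] z120 [611.8 -10.3] z78 [620.5  -8.3]
green 59 [171, 217, 12, 6] [176.4 219.5] z120 [518.9 180.9] z78 [524.4 189.4]
white 1156 [164, 172, 39, 39] rect [182.8 191.2] [36.2 36.3] 86 z50: [619.7 178.2]
white 1241 [222, 175, 40, 39] rect [241.7 193.8] [36.9 36.4] 6 z50: [612.3 -11.1]
white 1178 [338, 205, 40, 38] rect [357.4 224.1] [36.7 36.8] 86 z50: [ 516.1 -379.2]
white 1367 [94, 208, 41, 38] rect [114.1 226.5] [38.7 36.8] 3 z50: [504.9 391.3]
scene
red 26 [181, 148, 8, 10] [184.3 153. ] z120 [ 619.8 -368.9] z78 [ 580.7 -424.3]
red 42 [222, 176, 9, 6] [225.8 178.2] z120 [ 625.2 -154.3] z78 [ 586.5 -198.2]
red 57 [219, 185, 16, 8] [226.8 189.6] z120 [ 664.5 -108.5] z78 [ 627.9 -149.9]
red 36 [389, 235, 9, 7] [393.9 237.7] z120 [509.2 370. ] z78 [464.2 354.2]
blue 49 [291, 181, 10, 11] [295.3 185.9] z120 [507.6  33.9] z78 [4.625e+02 1.000e-01]
blue 76 [306, 221, 12, 8] [311.5 224.6] z120 [616. 179.] z78 [576.8 153. ]
blue 61 [304, 236, 15, 6] [310.9 238.9] z120 [662. 212.] z78 [625.2 187.7]
yellow 30 [219, 160, 11, 11] [224.7 165.3] z120 [ 577.4 -209.8] z78 [ 536.1 -256.6]
yellow 43 [207, 165, 13, 14] [212.7 171.9] z120 [ 630.2 -211. ] z78 [ 591.7 -257.9]
green 53 [257, 192, 11, 6] [262.1 194.5] z120 [609.3 -12.4] z78 [569.7 -48.7]
green 49 [255, 204, 15, 6] [262.  207.3] z120 [653.6  28.2] z78 [616.4  -5.9]
green 31 [328, 232, 10, 6] [332.2 234.5] z120 [610.1 243.6] z78 [570.5 221. ]
green 32 [416, 249, 11, 7] [420.8 252.2] z120 [510.5 446.2] z78 [465.6 434.5]
1418 [260, 16, 77, 45] 7 
656 [332, 186, 30, 28] 6 
1036 [237, 189, 51, 42] 6 
833 [132, 192, 47, 29] 5 
2748 [280, 218, 56, 100] 7 
1356 [368, 239, 58, 43] 4 [504.5 390.5  50. ]
4159 [447, 254, 65, 103] 5 
2105 [276, 327, 90, 57] 7 
[ 588.5 -197.7  168.6]
```

{"method": "servo_tool", "body": {"deltas": [{"dx":0,"dy":0.001,"dz":-0.03,"yaw":0},{"dx":0,"dy":0,"dz":-0.035,"yaw":0},{"dx":0,"dy":0,"dz":-0.035,"yaw":0},{"dx":0,"dy":0,"dz":-0.025,"yaw":0},{"dx":0,"dy":0,"dz":-0.01,"yaw":0},{"dx":0,"dy":0,"dz":-0.006,"yaw":0},{"dx":0,"dy":0,"dz":0,"yaw":0},{"dx":0,"dy":0,"dz":0,"yaw":0}]}}

```text
clock: 33.45
tool_pos: [590.0, -194.8, 28.3]
tcp_rot: [3.14, 0.0, 1.573]
force: [0.8, -0.5, -0.2]
grip_width: 85.6
grip_force: 0.0
```

{"method": "servo_tool", "body": {"deltas": [{"dx":0,"dy":0,"dz":0,"yaw":0},{"dx":0,"dy":0,"dz":0,"yaw":0},{"dx":0,"dy":0,"dz":0,"yaw":0},{"dx":0,"dy":0,"dz":0,"yaw":0},{"dx":0,"dy":0,"dz":0,"yaw":0},{"dx":0,"dy":0,"dz":0,"yaw":0},{"dx":0,"dy":0,"dz":0,"yaw":0}], "gripper": 40}}

```text
clock: 34.33
tool_pos: [589.6, -194.6, 27.8]
tcp_rot: [3.141, -0.0, 1.573]
force: [-0.6, 0.8, 5.5]
grip_width: 49.3
grip_force: 31.2
```

{"method": "servo_tool", "body": {"deltas": [{"dx":0,"dy":0,"dz":0.01,"yaw":0},{"dx":0,"dy":0,"dz":0.03,"yaw":0},{"dx":0,"dy":0,"dz":0.04,"yaw":0},{"dx":0,"dy":0,"dz":0.04,"yaw":0},{"dx":0,"dy":0,"dz":0.035,"yaw":0},{"dx":0,"dy":0,"dz":0.016,"yaw":0},{"dx":-0.003,"dy":0.02,"dz":0,"yaw":0},{"dx":-0.006,"dy":0.04,"dz":0,"yaw":0}]}}

```text
clock: 35.33
tool_pos: [579.4, -135.9, 197.6]
tcp_rot: [-3.14, 0.001, 1.569]
force: [0.6, 1.5, -1.6]
grip_width: 49.2
grip_force: 31.5
```

{"method": "servo_tool", "body": {"deltas": [{"dx":-0.007,"dy":0.048,"dz":0,"yaw":0},{"dx":-0.007,"dy":0.048,"dz":0,"yaw":0},{"dx":-0.007,"dy":0.048,"dz":0,"yaw":0},{"dx":-0.007,"dy":0.048,"dz":0,"yaw":0},{"dx":-0.007,"dy":0.048,"dz":0,"yaw":0},{"dx":-0.007,"dy":0.048,"dz":0,"yaw":0},{"dx":-0.007,"dy":0.048,"dz":0,"yaw":0},{"dx":-0.007,"dy":0.048,"dz":0,"yaw":0}]}}

```text
clock: 36.33
tool_pos: [523.4, 250.8, 197.4]
tcp_rot: [-3.14, 0.001, 1.573]
force: [1.2, 0.2, -1.7]
grip_width: 49.3
grip_force: 31.5
```

{"method": "servo_tool", "body": {"deltas": [{"dx":-0.007,"dy":0.048,"dz":0,"yaw":0},{"dx":-0.007,"dy":0.048,"dz":0,"yaw":0},{"dx":-0.004,"dy":0.03,"dz":0,"yaw":0},{"dx":-0.002,"dy":0.016,"dz":0,"yaw":0},{"dx":0,"dy":0,"dz":0,"yaw":0}]}}

```text
clock: 36.95
tool_pos: [503.9, 391.8, 197.4]
tcp_rot: [-3.141, 0.001, 1.574]
force: [-0.2, -0.8, -1.5]
grip_width: 49.3
grip_force: 31.5
```

{"method": "servo_tool", "body": {"deltas": [{"dx":0,"dy":0,"dz":-0.02,"yaw":0},{"dx":0,"dy":0,"dz":-0.035,"yaw":0},{"dx":0,"dy":0,"dz":-0.035,"yaw":0},{"dx":0,"dy":0,"dz":-0.022,"yaw":0},{"dx":0,"dy":0,"dz":-0.009,"yaw":0},{"dx":0,"dy":0,"dz":-0.003,"yaw":0},{"dx":0,"dy":0,"dz":0,"yaw":0},{"dx":0,"dy":0,"dz":0,"yaw":0}]}}

```text
clock: 37.95
tool_pos: [504.9, 391.8, 75.3]
tcp_rot: [3.14, -0.001, 1.573]
force: [0.1, -0.2, -0.5]
grip_width: 49.5
grip_force: 31.5
```

{"method": "servo_tool", "body": {"deltas": [{"dx":0,"dy":0,"dz":-0.002,"yaw":0},{"dx":0,"dy":-0.001,"dz":-0.002,"yaw":0},{"dx":0,"dy":0,"dz":0,"yaw":0}]}}

```text
clock: 38.33
tool_pos: [504.2, 390.3, 70.0]
tcp_rot: [-3.141, 0.0, 1.573]
force: [0.8, -0.3, -1.8]
grip_width: 49.3
grip_force: 31.5
```

{"method": "servo_tool", "body": {"deltas": [{"dx":0,"dy":0,"dz":-0.001,"yaw":0},{"dx":0,"dy":0,"dz":0,"yaw":0}]}}

```text
clock: 38.58
tool_pos: [504.4, 390.4, 69.8]
tcp_rot: [-3.141, -0.0, 1.573]
force: [-2.6, -2.1, 5.1]
grip_width: 49.3
grip_force: 31.9
```

Red has touched down. I'll release it, retreat and check.

{"method": "servo_tool", "body": {"deltas": [{"dx":0,"dy":0,"dz":0,"yaw":0},{"dx":0,"dy":0,"dz":0,"yaw":0},{"dx":0,"dy":0,"dz":0,"yaw":0},{"dx":0,"dy":0,"dz":0,"yaw":0},{"dx":0,"dy":0,"dz":0,"yaw":0},{"dx":0,"dy":0,"dz":0.02,"yaw":0},{"dx":0,"dy":0,"dz":0.04,"yaw":0},{"dx":0,"dy":0,"dz":0.05,"yaw":0}], "gripper": 100}}

```text
clock: 39.58
tool_pos: [504.0, 390.2, 181.2]
tcp_rot: [-3.141, 0.001, 1.573]
force: [0.5, 0.2, 0.1]
grip_width: 85.5
grip_force: 0.0
```

{"method": "servo_tool", "body": {"deltas": [{"dx":-0.02,"dy":0.02,"dz":0.03,"yaw":0},{"dx":-0.04,"dy":0.03,"dz":0.02,"yaw":0},{"dx":-0.04,"dy":0.03,"dz":0,"yaw":0},{"dx":-0.04,"dy":0.03,"dz":0,"yaw":0},{"dx":-0.04,"dy":0.03,"dz":0,"yaw":0},{"dx":-0.02,"dy":0.02,"dz":0,"yaw":0},{"dx":0,"dy":0,"dz":0,"yaw":0},{"dx":0,"dy":0,"dz":0,"yaw":0}]}}

```text
clock: 40.58
tool_pos: [305.6, 549.8, 230.4]
tcp_rot: [3.14, -0.001, 1.572]
force: [0.2, -0.3, -0.2]
grip_width: 85.5
grip_force: 0.0
```

```bash
python3 m.py | grep -v '^[0-9]'; python3 - <<'E'
from h import *
f=manip.grab_frame('scene'); cv2.imwrite('pics/s4.png',cv2.resize(f['img'],(800,600))[:,:,::-1])
f=manip.grab_frame('top'); cv2.imwrite('pics/t4.png',cv2.resize(f['img'][120:280,80:420],(800,376))[:,:,::-1])
E
```

```text
top
red 79 [102, 220, 10, 10] [106.4 224.2] z120 [503.9 389.7] z78 [508.8 405.5]
blue 73 [173, 183, 10, 9] [177.8 187.1] z120 [618.4 180.8] z78 [627.3 189.3]
yellow 78 [358, 217, 10, 10] [362.7 222. ] z120 [ 514.1 -378.2] z78 [ 519.3 -388.9]
green 61 [236, 186, 9, 8] [240.4 189.5] z120 [611.8 -10.3] z78 [620.5  -8.3]
green 59 [171, 217, 12, 6] [176.5 219.5] z120 [518.9 180.5] z78 [524.4 189.1]
white 1026 [300, 112, 44, 36] rect [321.5 129.5] [27.2 38.6] 72 z50: [ 830.2 -272.7]
white 1158 [164, 172, 39, 39] rect [182.9 191.2] [36.3 36.3] 86 z50: [619.7 178. ]
white 1245 [222, 175, 40, 39] rect [241.7 193.8] [36.9 36.4] 6 z50: [612.3 -11.1]
white 1200 [338, 205, 40, 38] rect [357.2 224.1] [36.9 37. ] 86 z50: [ 516.  -378.6]
white 1210 [94, 208, 41, 38] rect [114.1 226.5] [38.7 36.8] 3 z50: [504.9 391.3]
white 1241 [198, 353, 76, 31] rect [235.5 368. ] [30. 75.] 90 z50: [84.2  0.7]
scene
red 29 [178, 148, 8, 10] [182.  152.8] z120 [ 624.7 -375.6] z78 [ 586.  -431.4]
red 86 [396, 236, 13, 8] [401.9 239.6] z120 [501.1 389. ] z78 [455.7 374.2]
red 85 [390, 247, 19, 11] [398.  253.5] z120 [554.1 406.3] z78 [511.6 392.5]
blue 49 [291, 181, 10, 11] [295.3 185.9] z120 [507.6  33.9] z78 [4.625e+02 1.000e-01]
blue 76 [306, 221, 12, 8] [311.5 224.6] z120 [616. 179.] z78 [576.8 153. ]
blue 62 [303, 236, 16, 6] [310.8 238.8] z120 [662.2 211.7] z78 [625.4 187.4]
yellow 29 [202, 138, 8, 5] [205.4 139.7] z120 [ 510.6 -382.2] z78 [ 465.7 -438.3]
green 53 [257, 192, 11, 6] [262.1 194.5] z120 [609.3 -12.4] z78 [569.7 -48.7]
green 49 [255, 204, 15, 6] [262.  207.3] z120 [653.6  28.2] z78 [616.4  -5.9]
green 30 [328, 232, 9, 6] [332.  234.5] z120 [610.2 243.1] z78 [570.7 220.5]
green 32 [416, 249, 11, 7] [420.8 252.2] z120 [510.5 446.2] z78 [465.6 434.5]
[306.1 549.4 230. ]
```

View pics/s4.png

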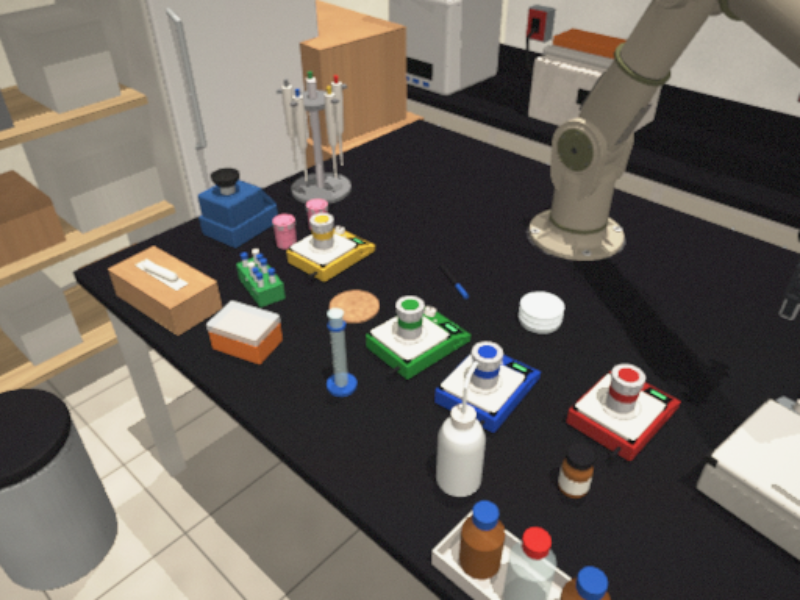

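View pics/t4.png

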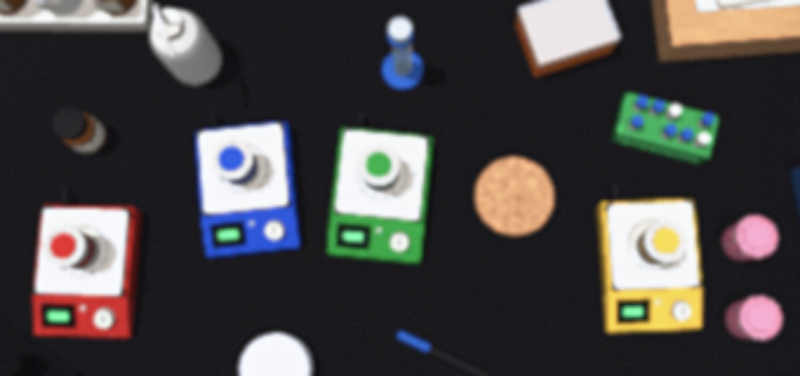

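Both views show every beaker upright on the stirrer of its own colour, within about 3 mm of centre. The mat is empty, and the cylinder, at about (341,385) in the scene view, and the pink beakers are untouched.

```bash
python3 -c "
from cell import manip; print(manip.hand_in())"
```

```text
the job is handed in; nothing more can be done
None
```

I moved all four beakers onto the stirrers of their own colour, upright and within about 3 mm of centre by the cameras, left the cylinder and pink beakers untouched, and handed the job in at about 41 s of robot time; no verdict was returned.

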